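# Clamp the glued drawer front with the swing strap and cam lever

## Robot

A 7-joint arm with a two-finger parallel gripper is mounted at the origin on the work surface. World frame = base frame: x ahead of the robot, y to its left, z up, the work surface at z = 0. Lengths are in m, angles in degrees, forces in N, time in s.
With the tool pointing down it reaches from about 0.425 to 0.875 m from the base axis. Payload 4.7 kg.
Tool frame: the origin (TCP) lies at the very end of the fingers, on their centre line; the grasp point (between the pads) lies 19 mm behind it; z points along the fingers, y is the line along which they close (so a half turn about z gives the same grasp; the last joint's range is limited). The gripper opens to 87 mm and grips with 3 to 60 N. Pads are 19 mm wide; open, the fingers measure 117 mm over their backs; the gripper's body (75 mm by 190 mm) begins 51 mm behind the grasp point.
Start: joints at [74.032, 18.392, -4.016, 83.108, 1.295, 78.541, -3.26], TCP at [0.188, -0.622, 0.223] pointing down, gripper open.
Joint ranges: [-163.93, 163.93], [-17.29, 119.83], [-79.2, 71.16], [3.27, 140.29], [-89.18, 269.18], [5.43, 117.66], [-154.24, 154.24]. Speed limits (degrees/s): [147.25, 147.25, 180, 180, 180, 180, 180].

## Interface

Orientations are given as [roll, pitch, yaw] about the fixed x, y, z axes, in that order (R = Rz(yaw) Ry(pitch) Rx(roll)).
In Python, from cell import get_obs, read_camera, sign_off, silhouettes gives the robot as it stands.
- The arm moves only by the tool play_rows, never from a script. Its argument "steps" is a list that holds one entry, the list of rows, each a list of 7 numbers: the shift along the tool's x, y, z in m, then the turn, a rotation vector about the tool's x, y, z in rad, then the finger opening in m, from 0 to 0.087. A call has 1 to 12 rows; each row shifts and turns the commanded pose from where the row before left it, along the tool's axes as they then stand; what a row does not reach is not made up. A row lasts 1/10 s, in which the tool goes at most 50 mm and 8.59 degrees, less where a joint would pass 70% of its speed; a pose out of reach is approached as far as the arm can. A call is refused whole if a number of a shift passes 0.05 or a number of a turn 0.15, either way. A call with a gripper value outside its range is refused whole. The fingers move at their own pace and stop on an object; "force" is the grip in N (left out, the last holds). Time passes only in rows, so rows that do not move let the fingers close. It gives the time, the measured TCP pose, the force, the opening and the grip force at its end, in the units of the state.
- get_obs(): the state, without advancing time (a new reading comes with each control period).
- read_camera(name): name is "scene" or "side" or "wrist"; returns a dict with "frame" (480x640x3 uint8, red, green, blue), "intrinsics" (3x3 intrinsics, pixels), "k1" (the pictures are not rectified: a ray, as slopes to the right and down, at radius r is drawn at 1 + k1 r^2 times it, then the intrinsics apply), "view" (4x4, takes a point from world to camera coordinates). Camera axes: x right, y up, looking along -z (the intrinsics and any distortion apply to the point x, -y, -z); pixel columns grow to the right and rows downward; lengths in m; the calibration is good to about 2 mm. A picture is of the moment at which its call begins. There is no depth.
- sign_off(): hands the job in; it is judged then, once.
Trained networks look in the newest picture that a camera, given by its name, has taken for a name from the list of things; names that differ only in an ending like _2 or _b are one class to them, and where a whole thing is asked for, a point or a joint stands for the part that bears it (a point fixed in the world has none). Each returns a list of dicts, best first, with "p" (0 to 1); they miss things now and then, are a little off and sometimes report something else, mostly with a low value. They report only what shows in the picture. A call takes as long as a camera call. They do not tell look-alikes from the thing itself.
- silhouettes(camera, name): "pixels" (480x640 bool, what is visible of it) and "extent" ([left, top, right, bottom] in pixels, round what is visible of it).
The state is a dict: "time_s": time; "qpos": joint angles; "joint_velocities": joint speeds; "effort": joint torques, N m; "tool_pos": TCP position; "tool_rot": TCP orientation; "force": force on the tool from outside, world axes, zero at the start; "wrist_torque": the same for the moment, N m; "grip_width": finger opening in m; "grasp_force": force on a finger pad.
Only numpy, scipy, OpenCV 4.12 (cv2) and the standard library are available. Lean on these libraries where they do the work, as an engineer would, in place of code of your own. Each camera call takes 0.05 s, during which the arm holds its last target. There are 200 camera calls.

## Task

The drawer front has just been glued: on the clamping board, swing the metal clamp strap round with the outside of a finger until its black rubber foot hangs wholly over the pale wooden caul, then push the red cam lever down until it lies about level, so that the foot presses on the caul. Only push, gently and with the fingers alone: grip and lift nothing, and leave the drawer front, the caul and everything around them where they lie, with the robot clear of everything at the end.

Things in the scene. Friction and masses are not known exactly. Their poses are not given: they have to be found in the camera images.
- board: Fixed plywood clamping board, 180 (its x) x 340 (its y) x 18 mm thick, origin at the centre of its underside on the table, z up. A steel clamp column (radius 14 mm) stands on it at x = +14, y = +125 mm; its vertical axis is the pivot of the strap and the lever. Two low wooden fences (top 28 mm above the table) hold the drawer front at its far (+x) and right (-y) edges.
- foot_sole (a point): Centre of the underside of the strap's black rubber foot (24 mm across, 19 mm high), 150 mm from the pivot axis, 54 mm above the table while the lever is up, so it passes 4 mm above the caul. The foot sits on a spring and a steel spindle which stands up to 109 mm above the table.
- strap_push (a point): A point on the centre line of the aluminium clamp strap, 100 mm from the pivot axis, in the middle of its thickness (86 mm above the table). The strap is a flat bar 28 mm wide, 8 mm thick, its underside 82 mm above the table; it reaches from 43 mm behind the pivot axis to 166 mm ahead of it. Site x axis: along the strap from the pivot to the foot.
- strap (a joint): Swing of the strap about the vertical column, rad. 0: it points along the board's -y; it grows clockwise seen from above, at 1.57 it points along the board's -x. It starts parked at 0.85 to 1.35 and must come back until the foot is over the caul (-0.2 to 0.2). Range -0.7 to 1.7, no stop at the caul; it stays where it is left (2 N at 90 mm from the axis moves it). The lever swings with it.
- lever (a joint): Angle of the cam lever, rad: 0 to 0.15 at the start (raised, 52 to 43 degrees above level), 0.91 level (down, cam locked), 1.05 at its hard stop. Take it to 0.8 to 1.0. It needs 6 to 12 N at the red pad and stays where it is left. It lowers the strap 8 mm per rad: the foot meets the caul at about 0.5 and its spring (5 N/mm) presses it on with about 15 N when the lever is level.
- lever_pad (a point): Centre of the upper face of the lever's red pad (62 x 24 mm), 90 mm from the lever's pin; the tip is 117 mm from it. The pin crosses the column axis 114 mm above the table. The lever points away from the strap, across the column, leaning outwards when raised. Pressed straight down 55 to 68 mm (measured level) from the column axis it goes all the way; level, its upper face is at 123 mm.
- caul_top (a point): Centre of the top of the caul, a loose pale wooden block 50 x 50 x 14 mm lying on the drawer front, its top 50 mm above the table. It lies under the circle that the foot swings through (within 3 mm), at various places along it.
- drawer_front: Loose black drawer front, 120 (x) x 190 (y) x 18 mm, lying flat on the board against the fences, with a strip of new wood glued into it; origin at the centre of its underside, its top 36 mm above the table.
- knob: Loose brass drawer knob, 28 mm across, 27 mm high, standing on the board near the parked strap, its top 45 mm above the table; origin at its underside.
- bronze_jar: Loose jar of bronze paint, 48 mm across, 68 mm high, beside the board; origin at its underside.
- black_tin: Loose tin of black paint, 66 mm across, 75 mm high, beside the board; origin at its underside.
- glue: Loose white glue bottle with orange cap, 52 mm across, 135 mm high, beside the board; origin at its underside.
- brush: Loose teal paint brush, 200 mm long, lying on the table beyond the board.
- screwdriver: Loose yellow-handled screwdriver, 190 mm long, lying on the table left of the board.
- sander: Loose cork sanding block, 60 x 95 x 30 mm, on the table left of the board, on the robot's side.
Not all that is in view belongs to the job. What is meant by the part that bears caul_top is not green or purple, and is the larger of those in its own colour.

How it is judged:
By the outcome, as a careful person would: the job done as asked, in the order asked, and still so for the second after the job is handed in, with the robot touching nothing.
It also fails if it takes over 53 s, if anything falls off the work surface, if the arm or the gripper's body presses on something with over 40 N, if the wrist force passes 120 N, or if a joint passes its speed limit or range.

## Working session

There is one attempt and no reset: what is moved stays moved. The work goes in short steps, Python scripts to look and compute and a tool call to move; the robot and the scene stay as the last step left them, time stands still between calls to the robot, and variables do not carry over. Pictures are saved under pics/ and viewed, at most 10 in all, crops included, and the job is handed in when it is done.

Besides the shell and the picture viewer there is one more tool, called after "Emit:" as name([rows], argument=value, ...), one row to a line, values as JSON. play_rows: Moves the arm, as the interface text tells. Its arguments: {"type":"object","properties":{"steps":{"type":"array","items":{"type":"array","items":{"type":"array","items":{"type":"number"}}}},"force":{"type":"number"}},"required":["steps"]}

```bash
mkdir -p pics
cat > h.py <<'E'
import numpy as np, cv2
from cell import get_obs, read_camera, sign_off, silhouettes
def save(c,name,crop=None,scale=1):
    f=c["frame"]
    if crop: f=f[crop[1]:crop[3],crop[0]:crop[2]]
    cv2.imwrite("pics/"+name,cv2.resize(f[:,:,::-1],None,fx=scale,fy=scale,interpolation=cv2.INTER_CUBIC))
def proj(c,P):
    P=np.atleast_2d(P);q=(c["view"]@np.c_[P,np.ones(len(P))].T)[:3]
    s=np.array([q[0]/-q[2],-q[1]/-q[2]]);r2=(s**2).sum(0);s=s*(1+c["k1"]*r2)
    return (c["intrinsics"]@np.vstack([s,np.ones(len(P))]))[:2].T
def ray(c,uv):
    s=np.linalg.inv(c["intrinsics"])@np.array([*uv,1.]);d=s[:2].copy();u=d.copy()
    for _ in range(30): u=d/(1+c["k1"]*(u@u))
    R=c["view"][:3,:3];t=c["view"][:3,3]
    return -R.T@t, R.T@np.array([u[0],-u[1],-1.])
def onz(c,uv,z):
    o,d=ray(c,uv);return o+d*(z-o[2])/d[2]
E
python3 - <<'E'
from h import *
o=get_obs();print({k:np.round(v,3).tolist() for k,v in o.items()})
for n in("scene","side","wrist"):
    c=read_camera(n);save(c,n+"0.png");print(n,np.round(ray(c,(320,240)),2).tolist(),c["k1"])
    for t in("board","foot_sole","strap_push","lever_pad","caul_top","knob","drawer_front","glue"):
        print(t,[(round(float(s["p"]),2),[int(x) for x in s["extent"]]) for s in silhouettes(n,t)])
E
```

```text
{'time_s': 0.0, 'qpos': [74.031, 18.44, -4.017, 83.176, 1.295, 78.54, -3.259], 'joint_velocities': [0.013, -0.012, 0.023, -0.096, -0.009, 0.013, 0.041], 'effort': [-0.0, -49.129, -0.404, -31.253, -0.064, 0.044, 0.0], 'tool_pos': [0.187, -0.622, 0.221], 'tool_rot': [-179.89, 0.005, 16.781], 'force': [0.067, -0.489, 0.497], 'wrist_torque': [0.005, 0.043, -0.031], 'grasp_force': 0.0, 'grip_width': 0.087}
scene [[1.32, 0.32, 0.7], [-0.73, -0.34, -0.59]] 0.015326468413133643
board [(0.87, [254, 215, 420, 326])]
foot_sole []
strap_push [(0.88, [373, 217, 396, 282])]
lever_pad [(0.61, [384, 238, 404, 263])]
caul_top [(0.72, [307, 253, 333, 275]), (0.57, [298, 206, 314, 221]), (0.53, [400, 241, 404, 248])]
knob [(0.55, [404, 257, 413, 273]), (0.54, [307, 251, 334, 275])]
drawer_front [(0.77, [270, 234, 366, 287]), (0.47, [373, 218, 401, 281])]
glue [(0.67, [214, 232, 239, 292])]
side [[0.25, 0.76, 0.81], [0.31, -0.71, -0.63]] 0.03015995836658807
board [(0.87, [230, 231, 404, 378])]
foot_sole [(0.54, [363, 309, 381, 324])]
strap_push [(0.7, [259, 291, 383, 323])]
lever_pad [(0.95, [225, 248, 289, 304])]
caul_top [(0.77, [380, 350, 404, 373]), (0.71, [439, 262, 456, 274]), (0.69, [168, 385, 281, 431]), (0.62, [296, 254, 334, 284]), (0.6, [409, 307, 438, 333]), (0.6, [315, 344, 329, 363])]
knob [(0.63, [314, 346, 330, 361]), (0.31, [218, 245, 284, 317]), (0.17, [256, 290, 382, 326])]
drawer_front [(0.77, [287, 233, 382, 319]), (0.17, [231, 249, 291, 301])]
glue [(0.95, [291, 162, 318, 229])]
wrist [[0.26, -0.6, 0.38], [-0.25, -0.08, -0.96]] -0.02634544468009379
board []
foot_sole []
strap_push []
lever_pad []
caul_top []
knob []
drawer_front []
glue []
```

View pics/scene0.png

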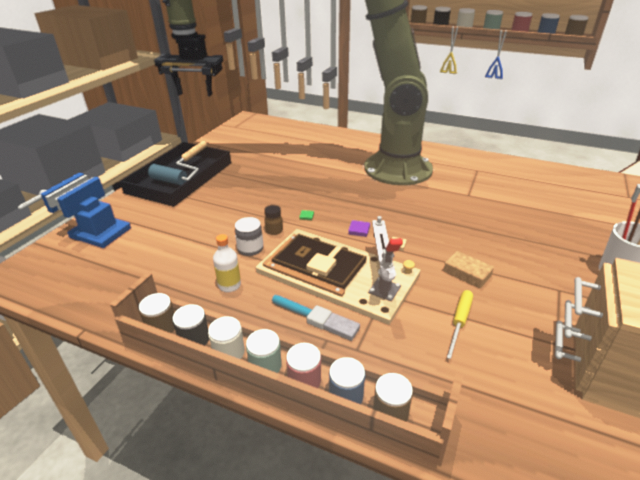

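View pics/side0.png

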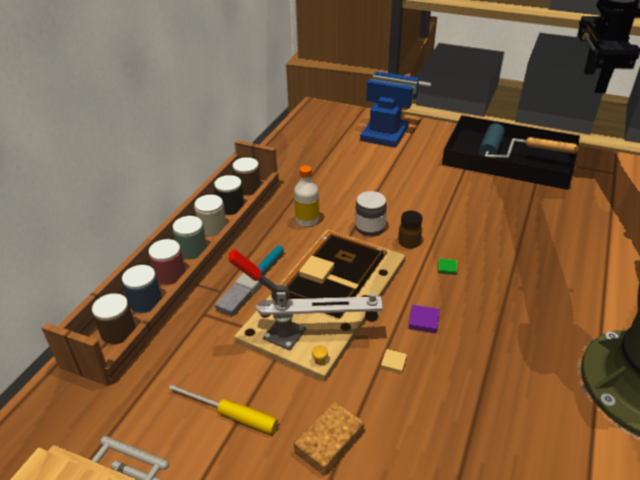

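Run:
```python
from h import *
save(read_camera("side"),"sidec.png",(220,220,480,390),3)
save(read_camera("scene"),"scenec.png",(250,190,430,325),4.4)
```

```text
(no output)
```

View pics/sidec.png

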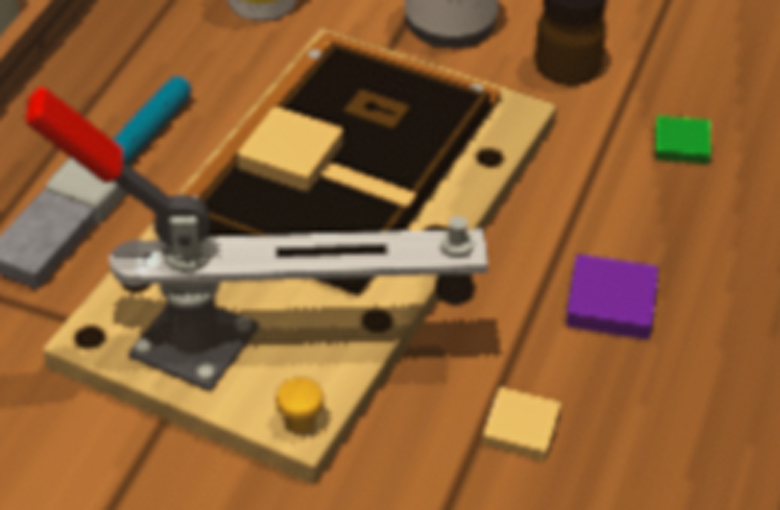

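View pics/scenec.png

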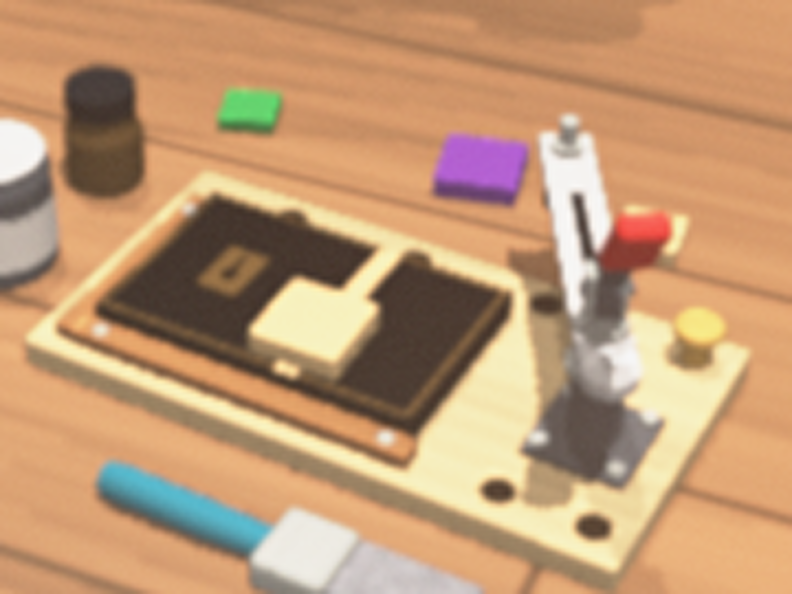

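The two pale pieces are the 50 mm block on the drawer front at side (317,269) / scene (321,263), and a small pale slip on the table at side (394,360). The crop confirms that the block on the drawer front is the larger one, so it is the caul. The green piece (447,266) and purple piece (424,318) are excluded by colour. The strap's spindle is at side (372,294), the lever tip at side (233,252), and the knob at side (320,353).

Run:
```python
from h import *
from scipy.optimize import least_squares
S=read_camera("side");C=read_camera("scene")
s=lambda u,v:(220+u/3,220+v/3)
k=lambda u,v:(250+u/4.4,190+v/4.4)
cor={(-90,170):(s(312,466),k(748,352)),(90,170):(s(48,350),k(615,573)),(-90,-170):(s(555,105),k(207,175)),(90,-170):(None,k(30,342))}
def W(p,x,y,z):
    c,n=np.cos(p[2]),np.sin(p[2]);return np.array([p[0]+c*x-n*y,p[1]+n*x+c*y,z])
def model(p):
    out=[]
    for (x,y),(a,b) in cor.items():
        P=W(p,x/1e3,y/1e3,.018)
        if a: out.append((S,P,a))
        out.append((C,P,b))
    q=p[3]; d=np.array([-np.sin(q),-np.cos(q)]);pv=np.array([.014,.125])
    P=W(p,*(pv+.15*d),.109);out+=[(S,P,s(457,222)),(C,P,k(569,120))]
    e=np.radians(52)-p[4]
    P=W(p,*(pv-.117*np.cos(e)*d),.114+.117*np.sin(e));out+=[(S,P,s(37,97)),(C,P,k(652,222))]
    return out
f=lambda p:np.concatenate([(proj(c,P)[0]-np.array(t)) for c,P,t in model(p)])
x0=onz(S,s(300,270),.018)
r=least_squares(f,[x0[0],x0[1],0,1.1,.05],loss="soft_l1");p=r.x
print("board",p,"\nres",np.round(f(p).reshape(-1,2),1).tolist())
pv=W(p,.014,.125,0);print("pivot",pv)
for n,c,T in(("side",S,[s(238,150),s(274,107),s(343,142),s(303,180)]),("scene",C,[k(302,278),k(380,318),k(323,366),k(250,325)])):
    Q=np.array([onz(c,t,.05) for t in T]);m=Q.mean(0);print(n,m.round(4),np.linalg.norm(np.diff(Q,axis=0),axis=1).round(3))
    v=m-pv;a=np.array([np.cos(p[2])*v[0]+np.sin(p[2])*v[1],-np.sin(p[2])*v[0]+np.cos(p[2])*v[1]])
    print("r",np.hypot(*a),"q",np.arctan2(-a[0],-a[1]))
print("knob",onz(S,s(300,385),.045),onz(C,k(700,325),.045),"foot",W(p,*(np.array([.014,.125])+.15*np.array([-np.sin(p[3]),-np.cos(p[3])])),.054))
np.save("p.npy",p)
for n in("bronze_jar","black_tin","glue"): 
  for c,nm in((S,"side"),(C,"scene")):
    z=silhouettes(nm,n)
    if z:
      e=z[0]["extent"];print(n,nm,z[0]["p"],onz(c,((e[0]+e[2])/2,e[3]-4),0.0))
```

```text
board [ 0.56435209  0.01813604 -0.10436282  1.03238882 -0.01822967] 
res [[0.5, 0.2], [1.1, -0.1], [-2.7, -0.4], [0.7, -0.4], [0.2, -0.5], [-0.0, -1.0], [-1.2, -0.3], [-0.0, -0.4], [0.3, 0.5], [-0.4, 0.7], [-0.8, -0.8]]
pivot [0.5912976 0.1409975 0.       ]
side [ 0.5921 -0.0054  0.05  ] [0.046 0.056 0.043]
r 0.1463775074337879 q -0.1100993848839045
scene [ 0.5963 -0.0096  0.05  ] [0.053 0.048 0.049]
r 0.1506966844572404 q -0.1374741334591151
knob [0.51212654 0.16786791 0.045     ] [0.51520489 0.17144126 0.045     ] foot [0.45520677 0.07791592 0.054     ]
bronze_jar side 0.6 [ 4.61869464e-01 -1.99428245e-01 -1.11022302e-16]
bronze_jar scene 0.66 [ 0.45402047 -0.20917253  0.        ]
black_tin side 0.74 [0.67817887 0.10132148 0.        ]
black_tin scene 0.66 [ 0.56939909 -0.2179235   0.        ]
glue side 0.6 [ 0.68655354 -0.17286241  0.        ]
glue scene 0.58 [ 0.70995026 -0.19560734  0.        ]
```

Emit:
play_rows([
  [[0,0,-0.03,0,0,-0.07,0],[0,0,-0.04,0,0,-0.07,0],[0.02,-0.008,-0.01,0,0,0,0],[0.036,-0.014,0,0,0,0,0],[0.036,-0.014,0,0,0,0,0],[0.036,-0.014,0,0,0,0,0],[0.036,-0.014,0,0,0,0,0],[0.036,-0.014,0,0,0,0,0],[0.036,-0.014,0,0,0,0,0],[0.036,-0.014,0,0,0,0,0],[0.036,-0.014,0,0,0,0,0],[0.036,-0.014,0,0,0,0,0]],
])

```text
time_s: 3.05
tool_pos: [0.4446, -0.3552, 0.3028]
tool_rot: [180.0, -0.0, 24.8]
force: [-0.2, -0.7, 1.1]
grip_width: 0.0026
grasp_force: 0.0
```

Emit:
play_rows([
  [[0.02,-0.036,0,0,0,0,0],[0.02,-0.036,0,0,0,0,0],[0.02,-0.036,0,0,0,0,0],[0.02,-0.036,0,0,0,0,0],[0.02,-0.036,0,0,0,0,0],[0.02,-0.036,0,0,0,0,0],[0.02,-0.036,0,0,0,0,0],[0.02,-0.036,0,0,0,0,0],[0.02,-0.036,0,0,0,0,0],[0.02,-0.036,0,0,0,0,0],[0.015,-0.02,0,0,0,0,0],[0,0,0,0,0,0,0]],
])

```text
time_s: 4.25
tool_pos: [0.4793, 0.0836, 0.303]
tool_rot: [-180.0, -0.1, 25.2]
force: [-0.4, -0.5, -0.5]
grip_width: 0.0005
grasp_force: 0.0
```

Emit:
play_rows([
  [[0.013,-0.025,0,0,0,0,0],[0.013,-0.025,0,0,0,0,0],[0,0,0,0,0,0,0],[0,0,0.035,0,0,0,0],[0,0,0.04,0,0,0,0],[0,0,0.04,0,0,0,0],[0,0,0.04,0,0,0,0],[0,0,0.03,0,0,0,0],[0,0,0.015,0,0,0,0],[0,0,0,0,0,0,0],[0,0,0,0,0,0,0]],
])

```text
time_s: 5.35
tool_pos: [0.4831, 0.1347, 0.1036]
tool_rot: [180.0, -0.1, 24.8]
force: [0.8, 0.2, 0.8]
grip_width: 0.0008
grasp_force: 0.0
```

Run:
```python
from h import *
save(read_camera("side"),"side1.png",(210,180,410,330),4)
o=get_obs();print(o["tool_pos"],o["tool_rot"],o["qpos"],o["force"])
```

```text
[0.48349109 0.13497653 0.10415312] [ 1.79944376e+02 -1.42749373e-01  2.47675638e+01] [ 25.74218278  10.00891812 -47.5915691  110.84134376   8.37348546
  62.47638302 -90.51642531] [ 0.2426611   0.74192716 -0.55288645]
```

View pics/side1.png

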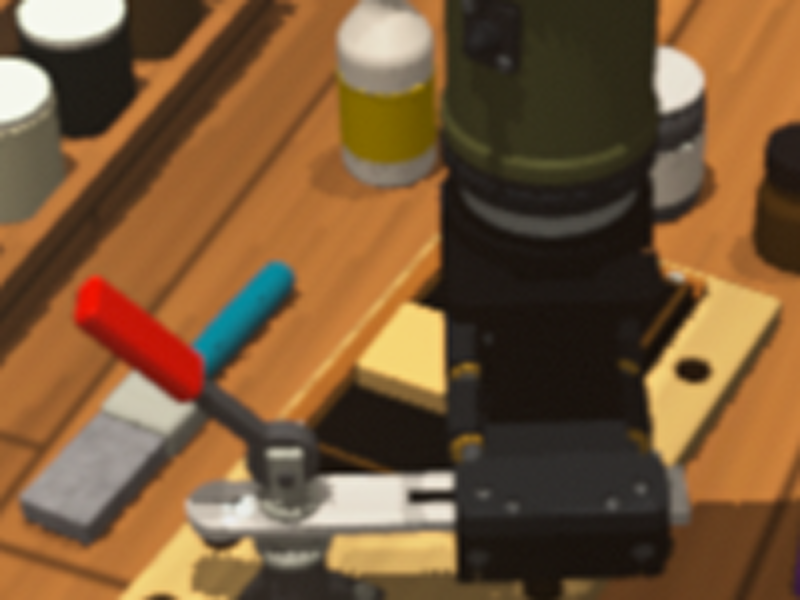

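Emit:
play_rows([
  [[0,0,0.02,0,0,0,0],[0,0,0.015,0,0,0,0],[0,0,0,0,0,0,0],[0,0.004,0,0,0,0,0],[0,0.004,0,0,0,0,0],[0,0.003,0,0,0,0,0],[-0.0013,0.005,0,0,0,-0.05,0],[-0.0013,0.005,0,0,0,-0.05,0],[-0.0013,0.005,0,0,0,-0.05,0],[-0.0013,0.005,0,0,0,-0.05,0],[0,0,0,0,0,0,0]],
])

```text
time_s: 6.5
tool_pos: [0.4926, 0.1045, 0.068]
tool_rot: [180.0, -0.0, 36.2]
force: [-0.6, 0.1, 0.8]
grip_width: 0.0008
grasp_force: 0.1
```

```bash
cat >> h.py <<'E'
def rel():
    o=get_obs();t=o["tool_pos"];y=np.radians(o["tool_rot"][2]);v=np.array(t[:2])-[.5913,.141]
    print("tcp",np.round(t,4),"rot",np.round(o["tool_rot"],1),"F",np.round(o["force"],1),"q",np.round(o["qpos"],0),"t",o["time_s"])
    print("rel tool x,y",v@[np.cos(y),np.sin(y)],v@[np.sin(y),-np.cos(y)],"strap q by yaw",np.radians(90)-y-.104)
E
python3 -c "from h import *;rel()"
```

```text
tcp [0.4926 0.1045 0.068 ] rot [180.   -0.   36.2] F [-0.6  0.1  0.8] q [ 28.  14. -47. 112.  12.  59. -78.] t 6.5
rel tool x,y -0.10124176157782944 -0.02883251626684364 strap q by yaw 0.8351309682647031
```

Emit:
play_rows([
  [[-0.0013,0.005,0,0,0,-0.05,0],[-0.0013,0.005,0,0,0,-0.05,0],[-0.0013,0.005,0,0,0,-0.05,0],[-0.0013,0.005,0,0,0,-0.05,0],[-0.0013,0.005,0,0,0,-0.05,0],[-0.0013,0.005,0,0,0,-0.05,0],[-0.0013,0.005,0,0,0,-0.05,0],[-0.0013,0.005,0,0,0,-0.05,0],[-0.0013,0.005,0,0,0,-0.05,0],[-0.0013,0.005,0,0,0,-0.05,0],[0,0,0,0,0,0,0]],
])

```text
time_s: 7.6
tool_pos: [0.5211, 0.0623, 0.0676]
tool_rot: [-180.0, 0.0, 64.8]
force: [-0.3, 0.3, 0.9]
grip_width: 0.0005
grasp_force: 0.1
```

Run:
```python
from h import *
rel();c=read_camera("side");save(c,"side2.png",(210,180,410,330),4)
```

```text
tcp [0.5211 0.0623 0.0676] rot [-180.     0.    64.8] F [-0.3  0.3  0.9] q [ 34.  17. -50. 110.  15.  60. -47.] t 7.6
rel tool x,y -0.10111136941040134 -0.029938683213408195 strap q by yaw 0.33608938550931733
```

View pics/side2.png

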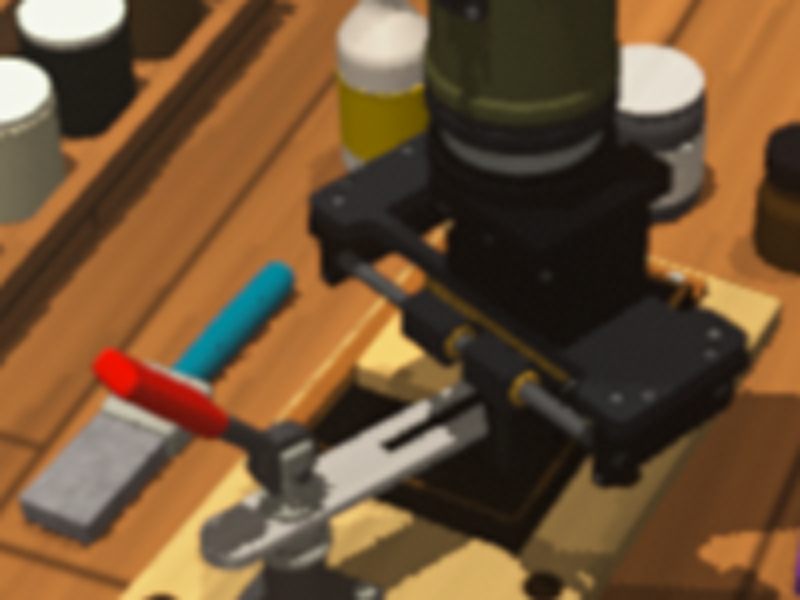

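The picture shows the strap following the finger, with the contact near crop (490,410). I'll push it the rest of the way and slow down near the end.

Emit:
play_rows([
  [[-0.0013,0.005,0,0,0,-0.05,0],[-0.0013,0.005,0,0,0,-0.05,0],[-0.0013,0.005,0,0,0,-0.05,0],[-0.0013,0.005,0,0,0,-0.05,0],[-0.0013,0.005,0,0,0,-0.05,0],[-0.0013,0.005,0,0,0,-0.05,0],[-0.0013,0.005,0,0,0,-0.05,0],[-0.0007,0.0025,0,0,0,-0.025,0],[-0.0007,0.0025,0,0,0,-0.025,0],[-0.0007,0.0025,0,0,0,-0.025,0],[0,0,0,0,0,0,0]],
])

```text
time_s: 8.75
tool_pos: [0.5593, 0.0418, 0.0675]
tool_rot: [180.0, -0.0, 89.3]
force: [-1.4, -1.1, -0.4]
grip_width: 0.0005
grasp_force: 0.4
```

Run:
```python
from h import *
rel();p=np.load("p.npy")
for n in("side","scene"):
    c=read_camera(n)
    for t in("strap_push","lever_pad","foot_sole"):
        print(n,t,[(round(float(s["p"]),2),[int(x) for x in s["extent"]]) for s in silhouettes(n,t)])
save(read_camera("scene"),"scene3.png",(250,190,430,325),4.4)
```

```text
tcp [0.5593 0.0418 0.0675] rot [180.   -0.   89.3] F [-1.4 -1.1 -0.4] q [ 37.  23. -52. 105.  21.  62. -23.] t 8.75
rel tool x,y -0.09959236824111682 -0.03073796960529395 strap q by yaw -0.09110551676473157
side strap_push [(0.86, [264, 262, 317, 328])]
side lever_pad [(0.63, [315, 347, 330, 364]), (0.61, [244, 276, 286, 304])]
side foot_sole []
scene strap_push [(0.94, [315, 246, 406, 272]), (0.48, [234, 215, 266, 255])]
scene lever_pad [(0.86, [380, 227, 429, 263]), (0.63, [268, 207, 282, 232])]
scene foot_sole []
```

View pics/scene3.png

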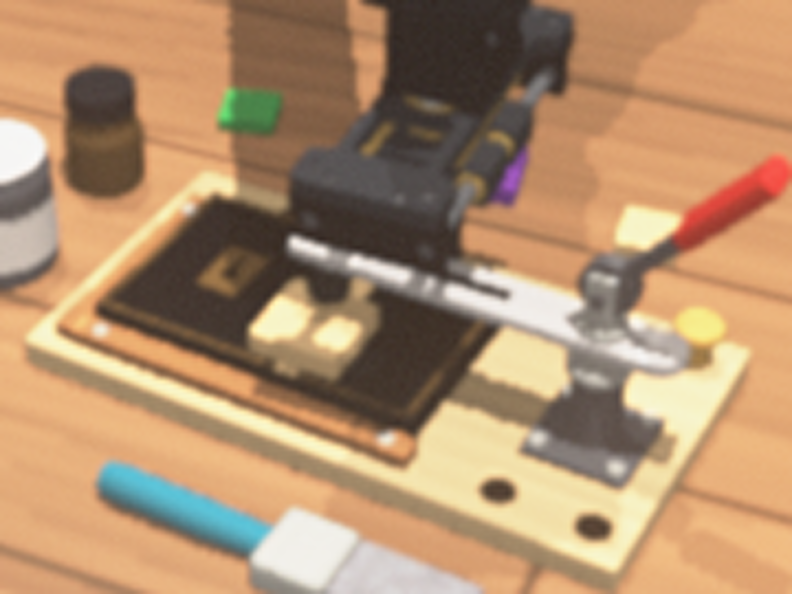

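Run:
```python
from h import *
p=np.load("p.npy");C=read_camera("scene")
def W(x,y,z):
    c,n=np.cos(p[2]),np.sin(p[2]);return np.array([p[0]+c*x-n*y,p[1]+n*x+c*y,z])
for q in(.1,.05,0,-.05,-.09,-.12,-.2):
    d=np.array([-np.sin(q),-np.cos(q)]);l=np.array([np.cos(q),-np.sin(q)]);pv=np.array([.014,.125])
    pts=[W(*(pv+.15*d),.054),W(*(pv+.15*d),.07),W(*(pv+.166*d+.014*l),.09),W(*(pv+.166*d+.014*l),.082),W(*(pv-.08*d),.2)]
    print(q,((proj(C,pts)-[250,190])*4.4).round().tolist(),pts[0].round(4))
```

```text
0.1 [[348.0, 278.0], [348.0, 253.0], [306.0, 225.0], [307.0, 237.0], [789.0, 199.0]] [ 0.5609 -0.0059  0.054 ]
0.05 [[340.0, 285.0], [340.0, 261.0], [298.0, 234.0], [298.0, 246.0], [793.0, 194.0]] [ 0.5682 -0.0072  0.054 ]
0 [[332.0, 293.0], [332.0, 268.0], [291.0, 242.0], [291.0, 255.0], [796.0, 189.0]] [ 0.5757 -0.0082  0.054 ]
-0.05 [[325.0, 301.0], [325.0, 276.0], [284.0, 252.0], [284.0, 264.0], [799.0, 185.0]] [ 0.5831 -0.0088  0.054 ]
-0.09 [[320.0, 307.0], [320.0, 283.0], [279.0, 259.0], [279.0, 272.0], [801.0, 181.0]] [ 0.5891 -0.009   0.054 ]
-0.12 [[317.0, 312.0], [317.0, 288.0], [276.0, 265.0], [276.0, 278.0], [803.0, 178.0]] [ 0.5936 -0.009   0.054 ]
-0.2 [[308.0, 326.0], [308.0, 302.0], [268.0, 281.0], [268.0, 294.0], [805.0, 170.0]] [ 0.6056 -0.0083  0.054 ]
```

Emit:
play_rows([
  [[-0.0007,0.0025,0,0,0,-0.025,0],[-0.0007,0.0025,0,0,0,-0.025,0],[-0.0007,0.0025,0,0,0,-0.025,0],[-0.0007,0.0025,0,0,0,-0.025,0],[-0.0004,0.0015,0,0,0,-0.015,0],[0,0,0,0,0,0,0]],
])

```text
time_s: 9.85
tool_pos: [0.571, 0.0388, 0.0675]
tool_rot: [180.0, -0.0, 95.9]
force: [-1.3, -0.1, 0.9]
grip_width: 0.0003
grasp_force: 0.3
```

Run:
```python
from h import *
rel()
save(read_camera("scene"),"scene4.png",(300,225,380,285),10)
```

```text
tcp [0.571  0.0388 0.0675] rot [180.   -0.   95.9] F [-1.3 -0.1  0.9] q [ 37.  25. -53. 103.  22.  63. -17.] t 9.85
rel tool x,y -0.09955925593329783 -0.0305780171648194 strap q by yaw -0.20622270172249346
```

View pics/scene4.png

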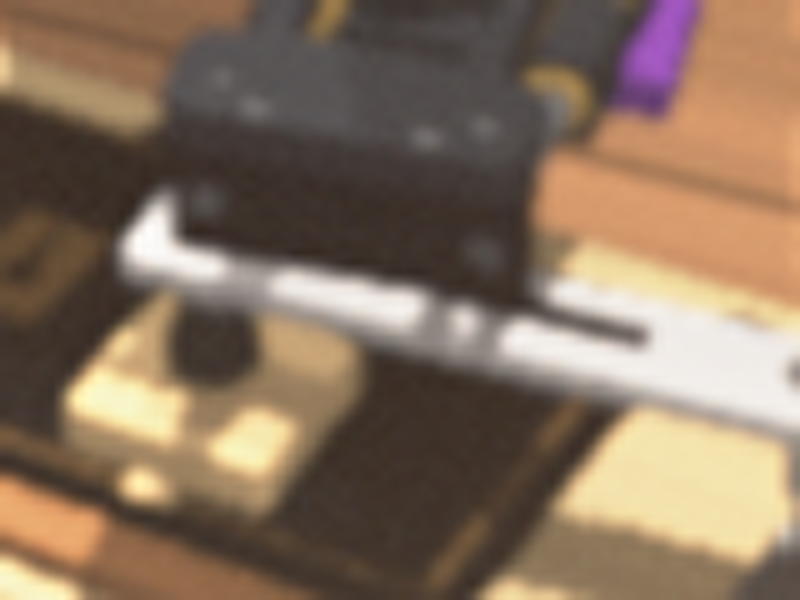

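The foot is centred over the caul: the sole is at scene (321,262) and the caul centre at (321.5,263), agreeing within about 2 mm. Next I'll back the finger off and go above the lever.

Emit:
play_rows([
  [[0,-0.015,0,0,0,0,0],[0,-0.025,0,0,0,0,0],[0,0,0,0,0,0,0],[0,0,-0.03,0,0,0,0],[0,0,-0.04,0,0,0,0],[0,0,-0.04,0,0,0,0],[0,0,-0.04,0,0,0.087,0],[0,0,-0.04,0,0,0,0],[0,0,0,0,0,0,0],[0,0,0,0,0,0,0]],
])

```text
time_s: 10.9
tool_pos: [0.532, 0.0348, 0.2586]
tool_rot: [179.8, 0.1, 90.8]
force: [-1.1, -0.6, 0.2]
grip_width: 0.0003
grasp_force: 0.0
```

Emit:
play_rows([
  [[0.02,0.008,0,0,0,0,0],[0.035,0.013,0,0,0,0,0],[0.035,0.013,0,0,0,0,0],[0.035,0.013,0,0,0,0,0],[0.025,0.01,0,0,0,0,0],[0.01,0.004,0,0,0,0,0],[0,0,0,0,0,0,0],[0,0,0,0,0,0,0],[0,0,0,0,0,0,0]],
])

```text
time_s: 11.8
tool_pos: [0.5896, 0.1936, 0.2572]
tool_rot: [-180.0, 0.1, 90.7]
force: [0.8, 0.0, 0.4]
grip_width: 0.0002
grasp_force: 0.0
```

Run:
```python
from h import *
rel();p=np.load("p.npy")
c=read_camera("scene")
for t in("strap_push","lever_pad","foot_sole","caul_top"):
    print(t,[(round(float(s["p"]),2),[int(x) for x in s["extent"]]) for s in silhouettes("scene",t)])
f=np.hstack([c["frame"][215:285,290:390],c["frame"][195:265,365:465]]);cv2.imwrite("pics/scene5.png",cv2.resize(f[:,:,::-1],None,fx=4,fy=4,interpolation=2))
def W(x,y,z):
    c,n=np.cos(p[2]),np.sin(p[2]);return np.array([p[0]+c*x-n*y,p[1]+n*x+c*y,z])
pv=np.array([.014,.125])
for q in(-.05,-.08,-.1,-.12,-.14,-.17):
    d=np.array([-np.sin(q),-np.cos(q)]);l=np.array([np.cos(q),-np.sin(q)])
    pts=np.array([W(*(pv+.166*d+.014*l),.09),W(*(pv+.15*d),.109),W(*(pv+.15*d),.054),W(*(pv-.066*d),.21)])
    u=proj(c,pts);u[:3]-=[290,215];u[3]-=[265,195];print(q,(u*4).round().tolist())
```

```text
tcp [0.5896 0.1936 0.2572] rot [-1.80e+02  1.00e-01  9.07e+01] F [0.8 0.  0.4] q [ 24.  24. -59.  83.  20.  85. -34.] t 11.8
rel tool x,y 0.05265654228618256 -0.0009940740762433985 strap q by yaw -0.11648103096398511
strap_push [(0.89, [312, 239, 410, 277])]
lever_pad [(0.59, [382, 224, 431, 263])]
foot_sole [(0.24, [211, 233, 241, 291])]
caul_top [(0.71, [300, 208, 313, 221]), (0.62, [306, 255, 332, 277]), (0.62, [390, 239, 400, 246]), (0.53, [348, 219, 369, 237])]
-0.05 [[98.0, 129.0], [135.0, 95.0], [136.0, 173.0], [640.0, 123.0]]
-0.08 [[95.0, 134.0], [132.0, 100.0], [132.0, 178.0], [642.0, 121.0]]
-0.1 [[93.0, 137.0], [129.0, 103.0], [130.0, 181.0], [642.0, 119.0]]
-0.12 [[91.0, 141.0], [127.0, 106.0], [128.0, 184.0], [643.0, 118.0]]
-0.14 [[89.0, 144.0], [125.0, 109.0], [126.0, 187.0], [643.0, 116.0]]
-0.17 [[86.0, 150.0], [122.0, 113.0], [123.0, 192.0], [644.0, 114.0]]
```

View pics/scene5.png

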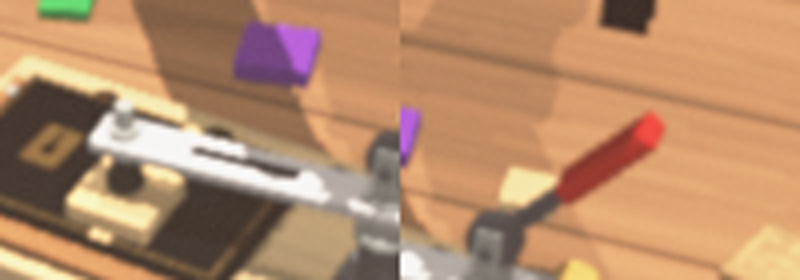

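The foot is still centred on the caul (strap at about -0.12). The lever tip is under the finger. Next I'll press straight down.

Emit:
play_rows([
  [[0.004,0.001,0.02,0,0,0,0],[0,0,0.02,0,0,0,0],[0,0,0.01,0,0,0,0],[0,0,0.006,0,0,0,0],[0,0,0.006,0,0,0,0],[0,0,0.006,0,0,0,0],[0,0,0.006,0,0,0,0],[0,0,0,0,0,0,0]],
])

```text
time_s: 12.85
tool_pos: [0.5914, 0.1997, 0.1845]
tool_rot: [179.9, -0.0, 90.8]
force: [1.2, -0.2, 3.1]
grip_width: 0.0007
grasp_force: 1.2
```

Emit:
play_rows([
  [[-0.001,0,0.006,0,0,0,0],[-0.001,0,0.006,0,0,0,0],[-0.001,0,0.006,0,0,0,0],[0,0,0.006,0,0,0,0],[0,0,0.006,0,0,0,0],[0,0,0.006,0,0,0,0],[0,0,0.006,0,0,0,0],[0,0,0,0,0,0,0]],
])

```text
time_s: 13.65
tool_pos: [0.5913, 0.199, 0.143]
tool_rot: [179.8, -0.2, 90.9]
force: [0.9, 1.1, 2.5]
grip_width: 0.0004
grasp_force: 1.3
```

Run:
```python
from h import *
rel()
for n in("scene","side"):
    c=read_camera(n);f=cv2.cvtColor(c["frame"],cv2.COLOR_RGB2HSV)
    m=((f[...,0]<6)|(f[...,0]>174))&(f[...,1]>190)&(f[...,2]>90)
    k,l,st,ce=cv2.connectedComponentsWithStats(m.astype(np.uint8))
    print(n,[(st[i].tolist(),ce[i].round().tolist()) for i in range(1,k) if st[i,4]>15])
    for e in(52,20,15,10,0):
        a=np.radians(e);P=[[.591-.016*h,.141+h,z] for s in(59,117) for h,z in[((s*np.cos(a)-9*np.sin(a))/1e3,(114+s*np.sin(a)+9*np.cos(a))/1e3)]]
        print(e,proj(c,P).round(1).tolist())
```

```text
tcp [0.5913 0.199  0.143 ] rot [179.8  -0.2  90.9] F [0.9 1.1 2.5] q [ 22.  28. -57.  92.  24.  73. -37.] t 13.65
rel tool x,y 0.05800136897129385 0.0009327522529763296 strap q by yaw -0.11999401711492154
scene []
52 [[404.6, 238.7], [425.3, 223.5]]
20 [[414.8, 250.7], [443.8, 249.2]]
15 [[415.7, 252.8], [445.0, 253.5]]
10 [[416.4, 255.0], [445.8, 257.8]]
0 [[417.0, 259.2], [446.0, 266.2]]
side [([243, 308, 29, 24, 361], [256.0, 320.0])]
52 [[271.6, 283.3], [259.0, 276.2]]
20 [[266.1, 303.9], [248.8, 319.3]]
15 [[265.7, 307.0], [248.2, 325.6]]
10 [[265.4, 310.1], [247.9, 331.6]]
0 [[265.2, 315.7], [248.0, 342.3]]
```

Emit:
play_rows([
  [[0,0,0.005,0,0,0,0],[-0.001,0,0.005,0,0,0,0],[-0.001,0,0.005,0,0,0,0],[0,0,0.003,0,0,0,0],[0,0,0,0,0,0,0],[0,0,0,0,0,0,0]],
])

```text
time_s: 14.35
tool_pos: [0.591, 0.1984, 0.1254]
tool_rot: [179.8, -0.3, 91.0]
force: [-0.4, 5.7, 6.9]
grip_width: 0.0005
grasp_force: 3.3
```

Emit:
play_rows([
  [[0,0,0.002,0,0,0,0],[0,0,0.001,0,0,0,0],[0,0,0,0,0,0,0]],
])

```text
time_s: 14.65
tool_pos: [0.5911, 0.1988, 0.1229]
tool_rot: [179.8, -0.3, 91.0]
force: [-0.4, 5.5, 8.0]
grip_width: 0.0009
grasp_force: 4.2
```

Emit:
play_rows([
  [[0,0,-0.01,0,0,0,0],[0,0,-0.03,0,0,0,0],[0,0,-0.04,0,0,0,0],[0,0,-0.04,0,0,0,0],[0,0,-0.04,0,0,0,0],[-0.02,-0.02,-0.02,0,0,0,0],[-0.04,-0.02,0,0,0,0,0],[-0.04,-0.02,0,0,0,0,0],[-0.04,-0.02,0,0,0,0,0],[-0.04,-0.02,0,0,0,0,0],[-0.04,-0.02,0,0,0,0,0],[0,0,0,0,0,0,0]],
])

```text
time_s: 15.85
tool_pos: [0.4709, -0.0349, 0.3003]
tool_rot: [-179.8, 0.3, 90.1]
force: [-0.9, -0.5, -1.1]
grip_width: 0.0002
grasp_force: 0.0
```

Run:
```python
from h import *
rel()
c=read_camera("scene");d=read_camera("side")
f=np.vstack([np.hstack([c["frame"][215:290,290:390],c["frame"][215:290,370:470]]),np.hstack([d["frame"][235:310,280:380],d["frame"][270:345,225:325]])])
cv2.imwrite("pics/fin.png",cv2.resize(f[:,:,::-1],None,fx=4,fy=4,interpolation=2))
for e in(8,4,0,-4):
    a=np.radians(e);P=[[.591-.016*h+x/1e3,.141+h,z] for s in(59,119) for x in(-12,12) for h,z in[((s*np.cos(a)-9*np.sin(a))/1e3,(114+s*np.sin(a)+9*np.cos(a))/1e3)]]
    print(e,((proj(c,P)-[370,215])*4+[400,0]).round().tolist(),((proj(d,P)-[225,270])*4+[400,300]).round().tolist())
```

```text
tcp [ 0.4709 -0.0349  0.3003] rot [-179.8    0.3   90.1] F [-0.9 -0.5 -1.1] q [ 60.  -5. -55.  98.  -4.  85.   6.] t 15.85
rel tool x,y -0.1757233756295165 -0.12072670951013455 strap q by yaw -0.10581031248795537
8 [[592.0, 150.0], [580.0, 177.0], [713.0, 165.0], [703.0, 193.0]] [[589.0, 473.0], [534.0, 457.0], [518.0, 568.0], [460.0, 550.0]]
4 [[593.0, 156.0], [581.0, 184.0], [714.0, 178.0], [704.0, 207.0]] [[588.0, 482.0], [533.0, 466.0], [518.0, 586.0], [460.0, 567.0]]
0 [[594.0, 163.0], [582.0, 191.0], [713.0, 192.0], [703.0, 220.0]] [[588.0, 491.0], [533.0, 474.0], [518.0, 602.0], [461.0, 584.0]]
-4 [[594.0, 170.0], [582.0, 197.0], [711.0, 205.0], [701.0, 233.0]] [[588.0, 499.0], [533.0, 483.0], [520.0, 618.0], [463.0, 599.0]]
```

View pics/fin.png

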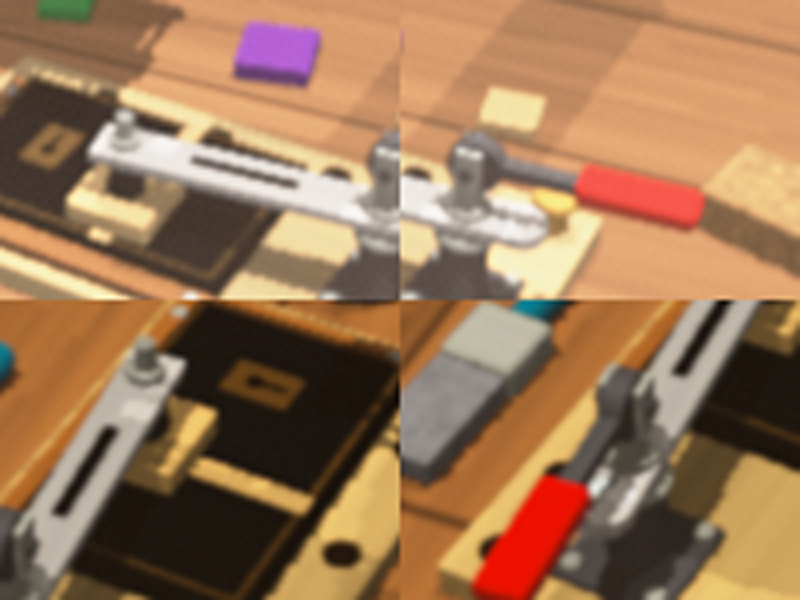

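Run:
```python
from h import *
from itertools import product
for n,roi in(("scene",(400,245,455,280)),("side",(225,300,285,365))):
    c=read_camera(n);f=c["frame"].astype(int);m=np.zeros((480,640),np.uint8)
    x0,y0,x1,y1=roi;g=f[y0:y1,x0:x1];m[y0:y1,x0:x1]=(g[...,0]>110)&(g[...,1]<.45*g[...,0])&(g[...,2]<.45*g[...,0])
    best=[]
    M=cv2.resize(m,None,fx=4,fy=4,interpolation=0)
    for e in range(-8,15,2):
        b=(0,)
        for t,s0 in product((10,14,18),(57,60)):
            a=np.radians(e);P=[]
            for s,x,k in product((s0,119),(-12,12),(9,9-t)):
                h=(s*np.cos(a)-k*np.sin(a))/1e3;z=(114+s*np.sin(a)+k*np.cos(a))/1e3;P.append([.591-.016*h+x/1e3,.141+h,z])
            u=proj(c,P)*4
            for dx,dy in product(range(-10,11,2),repeat=2):
                r=np.zeros_like(M);cv2.fillConvexPoly(r,cv2.convexHull((u+[dx+1.5,dy+1.5]).round().astype(np.int32)),1)
                i=(r&M).sum()/(r|M).sum()
                if i>b[0]:b=(round(float(i),3),e,t,s0,dx/4,dy/4)
        best.append(b)
    print(n,m.sum(),*best,sep="\n")
```

```text
scene
298
(0.552, -8, 10, 57, 1.5, -2.5)
(0.669, -6, 10, 57, 0.0, -2.5)
(0.781, -4, 10, 60, -2.0, -2.5)
(0.812, -2, 10, 60, -2.0, -2.5)
(0.814, 0, 10, 60, -2.5, -1.0)
(0.811, 2, 10, 60, -2.5, 0.0)
(0.813, 4, 10, 60, -2.5, 1.5)
(0.808, 6, 10, 60, -2.5, 2.5)
(0.71, 8, 14, 60, -2.5, 2.5)
(0.645, 10, 14, 60, -2.0, 2.5)
(0.58, 12, 18, 60, -1.5, 2.5)
(0.497, 14, 18, 60, -1.5, 2.5)
side
521
(0.7, -8, 10, 57, -2.0, -2.5)
(0.744, -6, 10, 57, -1.0, -2.5)
(0.778, -4, 10, 57, 0.0, -2.5)
(0.819, -2, 10, 60, 1.0, -2.5)
(0.84, 0, 10, 60, 0.5, -2.0)
(0.833, 2, 10, 60, 0.5, -0.5)
(0.825, 4, 10, 60, 1.0, 1.0)
(0.81, 6, 10, 60, 1.5, 2.5)
(0.769, 8, 14, 60, 1.0, 2.5)
(0.713, 10, 18, 60, 0.5, 2.5)
(0.644, 12, 18, 60, 2.0, 2.5)
(0.566, 14, 18, 60, 2.5, 2.5)
```

```bash
python3 -c "from h import *;print(sign_off())"
```

```text
the job is handed in; nothing more can be done
None
```

I swung the strap until its foot was centred over the caul to within about 2 mm, then pushed the lever to within a few degrees of level so the foot presses on it. I handed the job in at about 16 s with the arm clear of everything; the hand-in gave no verdict.

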